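# Tip a battery pack over the kerb into its charging cradle

## Task

Load the battery pack into the charging cradle: slide the upright pack along the bench until its foot bears flush and firmly against the cradle's front edge (some 8 N beyond what it takes to slide it), then push high on its back face to tip it over that edge onto its side, terminals towards the contact bar. Push it straight on until the terminals press as firmly on the sprung contact bar, whose depth is clamped differently each time, then let go with it still resting against the bar; never press on the pack with more than 25 N, and leave the bottle, tape roll and vial where they are.

Things in the scene. Friction and masses are not known exactly. Their poses are not given: they have to be found in the camera images.
- pack: Grey box-shaped battery pack, 90 (its x) x 130 (y) x 105 (z) mm, 0.6 to 0.8 kg, too wide to grasp. Starts upright, its +x face 30 to 55 mm short of the cradle's front edge and up to 0.25 rad off square. Origin at the centre of its underside, z towards the terminals. Takes 4 to 9 N to slide. Pushed about 25 mm up it slides and presses on the edge without tipping; pushed 80 mm up, its foot stopped, it tips at about 5 N.
- pack_top (a point): centre of the pack's terminal face (two flat copper terminals), 105 mm along the pack's z from its origin. Past its balance, about 45 degrees, the pack drops onto its side by itself
- cradle: Charging cradle screwed to the bench: an aluminium plate 190 mm long (x), 170 mm wide (y) and 12 mm thick. Origin on the bench at the middle of the foot of its front edge; that 12 mm high front edge (x = 0) is the kerb that stops the pack's foot and over which it tips. x points along the plate to the contact bar, z up.
- contact_head: Dark steel fence fixed across the far end of the cradle, 170 mm wide, 68 mm tall; origin at its foot, 175 mm along the cradle's x, on the plate. In front of it stands a white contact bar, 130 mm wide, 31 to 83 mm above the bench, sprung about 10 N per mm. The bar's front face is clamped anywhere 103 to 135 mm along the cradle's x; this pose does not tell where: see it or feel for it.
- dropper_bottle: amber dropper bottle, 38 mm across, 113 mm tall, standing beside the cradle; bystander. Origin under its centre
- tape_roll: roll of masking tape, 66 mm across, 19 mm high, lying beside the cradle; bystander. Origin under its centre
- vial_3: small screw-cap vial, 22 mm across, 54 mm tall, standing beside the pack; bystander. Origin under its centre

How it is judged (in metres and radians):
On the way, in this order (a step that is already met when the one before it is completed fails the run):
1. the upright pack's foot bears flush (within 0.08 rad) and firmly (over 5 N) against the cradle's front edge (contact force between pack and cradle above 5 N and angle between pack's own z axis and vertical below 0.08 rad and angle between the x axis of pack and the x axis of cradle, either way round below 0.08 rad), for 0.2 s.
2. the pack lies on its side on the cradle, terminals towards the contact bar (angle between pack's own z axis and vertical between 1.47 and 1.67 rad and x of pack_top in the frame of cradle above 0.05 m and z of pack_top in the frame of cradle above 0.05 m), for 0.2 s.
3. the terminals press on the contact bar with over 6 N (contact force between pack and contact_head above 6 N), for 0.2 s.
At the end, for the whole second after the job is handed in: the pack lies flat on its side on the cradle plate (within 0.07 rad), square to it (0.08 rad), no more than 30 mm off its middle line, its terminal face still touching the contact bar (over 0.3 N), at rest and released (angle between pack's own z axis and vertical between 1.5 and 1.64 rad and angle between the z axis of pack and the x axis of cradle, either way round below 0.08 rad and x of pack_top in the frame of cradle between 0.098 and 0.145 m and y of pack_top in the frame of cradle between -0.03 and 0.03 m and z of pack_top in the frame of cradle between 0.052 and 0.062 m and contact force between pack and contact_head above 0.3 N and linear speed of pack below 0.01 m/s and contact force between each of the arm, the fingers and pack below 0.1 N).
It fails at once if the robot presses on the pack with more than 25 N (contact force between any of the fingers, the arm and pack above 25 N).
It fails at once if the dropper bottle is moved more than 15 mm (distance of dropper_bottle from where it was at the start of the episode above 0.015 m).
It fails at once if the tape roll is moved more than 15 mm (distance of tape_roll from where it was at the start of the episode above 0.015 m).
It fails at once if the vial is moved more than 15 mm (distance of vial_3 from where it was at the start of the episode above 0.015 m).
It also fails if it takes over 72 s, if anything falls off the work surface, if the arm or the gripper's body presses on something with over 40 N, if the wrist force passes 120 N, or if a joint passes its speed limit or range.

## Robot

A 6-joint arm with a two-finger parallel gripper is mounted at the origin on a cart in front of the work surface, level with it; the furniture and walls round the work are solid. World frame = base frame: x ahead of the robot, y to its left, z up, the work surface at z = 0. Lengths are in m, angles in degrees, forces in N, time in s.
With the tool pointing down it reaches from about 0.35 to 0.875 m from the base axis. Payload 4.2 kg.
Tool frame: the origin (TCP) lies midway between the tips of the shut fingers; the grasp point (between the pads) lies 19 mm behind it; z points along the fingers, y is the line along which they close (so a half turn about z gives the same grasp; the last joint's range is limited). The gripper opens to 87 mm and grips with 3 to 60 N. Pads are 19 mm wide; open, the fingers measure 117 mm over their backs; the gripper's body (75 mm by 190 mm) begins 51 mm behind the grasp point.
Start: joints at [-51.933, 22.042, 0.453, 0, -68.411, -14.817], TCP at [0.247, -0.574, 0.223] pointing down, gripper open.
Joint ranges: [-179.83, 179.83], [-69.29, 118.12], [-61.27, 80.66], [-181.25, 117.63], [-171.15, -9.14], [-177.46, 177.46]. Speed limits (degrees/s): [159.86, 159.86, 180, 180, 180, 180].

## Interface

Orientations are given as [roll, pitch, yaw] about the fixed x, y, z axes, in that order (R = Rz(yaw) Ry(pitch) Rx(roll)).
In Python, from workcell import env gives the robot as it stands. The module is installed in compiled form; this text tells all that it offers. Calls block until the motion is done:
- env.goto(position, orientation): joint-space move of the TCP to a pose.
- env.move_straight(position, rotation=None, rate=0.15, force_limit=None): straight line of the TCP; rotation=None keeps the orientation; rate is the mean speed in m/s. With force_limit (N) it stops when the force on the tool has changed by that much, and returns True; else False.
- env.set_joints(angles): joint-space move.
- env.gripper_to(opening, grasp_force=None): opening from 0.0 (shut) to 1.0 (fully open); grasp_force is the grip in N (None keeps the last); returns when the fingers have stopped.
- env.dwell(seconds).
- env.inverse_kinematics(position, orientation): joint angles nearest the present ones, or None.
- env.read_state(): the state.
- env.grab_frame(name): name is "side" or "top" or "wrist"; returns a dict with "image" (420x560x3 uint8, blue, green, red), "fx", "fy", "cx", "cy" (pixels), "D" ([k1, k2, p1, p2, k3] as OpenCV has them; the pictures are not rectified), "position" and "orientation" of the camera in the world. Camera axes: x right, y up, looking along -z (the intrinsics and any distortion apply to the point x, -y, -z); pixel columns grow to the right and rows downward; lengths in m; the calibration is good to about 2 mm. A picture is of the moment at which its call begins. There is no depth.
A pose or a line that the arm cannot do raises env.Unreachable and nothing moves.
- env.close_job(): hands the job in; it is judged then, once.
Trained networks look in a picture, given as the dict that the camera call returned (one of the last four; its "shot" number tells which), for a name from the list of things; names that differ only in an ending like _2 or _b are one class to them, and where a whole thing is asked for, a point or a joint stands for the part that bears it (a point fixed in the world has none). Each returns a list of dicts, best first, with "score" (0 to 1); they miss things now and then, are a little off and sometimes report something else, mostly with a low value. They report only what shows in the picture. A call takes as long as a camera call.
- env.search_frame(picture, thing): "xyz" ([x, y, z] in m, in world coordinates, good to about 4 mm: the middle of the surface that is visible of it).
- env.trace(picture, thing): "mask" (420x560 bool, what is visible of it).
The state is a dict: "clock": time; "joint_positions": joint angles; "qvel": joint speeds; "joint_torque": joint torques, N m; "position": TCP position; "tool_rot": TCP orientation; "force": force on the tool from outside, world axes, zero at the start; "wrist_torque": the same for the moment, N m; "opening": opening from 0.0 (shut) to 1.0 (fully open); "finger_force": force on a finger pad.
Only numpy, scipy, OpenCV 4.12 (cv2) and the standard library are available. Lean on these libraries where they do the work, as an engineer would, in place of code of your own. Each camera call takes 0.05 s, during which the arm holds its last target. There are 200 camera calls.

## Working session

There is one attempt and no reset: what is moved stays moved. The work goes in short steps, each a Python script; the robot and the scene stay as the last script left them, time stands still between calls to the robot, and variables do not carry over. Pictures are saved under pics/ and viewed, at most 10 in all, crops included, and the job is handed in when it is done.

```bash
mkdir -p pics
cat > h.py <<'E'
import numpy as np, cv2
from workcell import env
from scipy.spatial.transform import Rotation as R
def cam(f):
    o=np.array(f["orientation"],float)
    M=o if o.shape==(3,3) else (R.from_euler('xyz',o,degrees=True).as_matrix() if o.size==3 else R.from_quat(o).as_matrix())
    K=np.array([[f["fx"],0,f["cx"]],[0,f["fy"],f["cy"]],[0,0,1]]);return M,np.array(f["position"]),K,np.array(f["D"],float)
def ray(f,px):
    M,p,K,D=cam(f); u=cv2.undistortPoints(np.array(px,float).reshape(-1,1,2),K,D).reshape(-1,2)
    d=np.c_[u[:,0],-u[:,1],-np.ones(len(u))]@M.T; return p,d
def onz(f,px,z):
    p,d=ray(f,px); return p+d*((z-p[2])/d[:,2])[:,None]
def proj(f,X):
    M,p,K,D=cam(f); c=(np.array(X,float).reshape(-1,3)-p)@M; c=c*[1,-1,-1]
    return cv2.projectPoints(c.reshape(-1,1,3),np.zeros(3),np.zeros(3),K,D)[0].reshape(-1,2)
E
python3 - <<'E'
from h import *
np.set_printoptions(precision=4,suppress=True)
for n in("top","side"):
    f=env.grab_frame(n); cv2.imwrite(f"pics/{n}0.png",f["image"]); print(n,f["position"],f["orientation"],f["fx"],f["D"])
    for t in("pack","cradle","contact_head","dropper_bottle","tape_roll","vial_3"):
        r=env.search_frame(f,t); print(t,[(np.round(q["xyz"],3),round(q["score"],2)) for q in r[:2]])
        r=env.trace(f,t)
        if r and t in("pack","cradle","contact_head"):
            c=max(cv2.findContours(r[0]["mask"].astype(np.uint8),0,2)[0],key=cv2.contourArea); print(cv2.approxPolyDP(c,3,True).reshape(-1,2).tolist())
print(env.read_state())
E
```

```text
top [ 0.5082 -0.1331  0.9295] [  8.2343  -0.0129 -91.2057] 420.8978718078114 [-0.1009  0.      0.      0.      0.    ]
pack [(array([ 0.525, -0.063,  0.105]), 0.87)]
[[253, 224], [215, 241], [240, 300], [280, 282], [261, 234]]
cradle [(array([ 0.586, -0.25 ,  0.01 ]), 0.56), (array([ 0.527, -0.061,  0.102]), 0.43)]
[[363, 183], [346, 192], [284, 210], [304, 283], [388, 259], [386, 248], [395, 237], [381, 234], [373, 209], [381, 198], [369, 195]]
contact_head [(array([ 0.594, -0.303,  0.069]), 0.86)]
[[361, 184], [349, 192], [357, 193], [357, 202], [349, 202], [348, 209], [340, 198], [338, 206], [354, 255], [361, 256], [361, 246], [365, 250], [373, 246], [378, 255], [375, 260], [385, 260], [385, 247], [394, 237], [381, 233], [373, 209], [380, 198], [370, 196]]
dropper_bottle [(array([ 0.694, -0.155,  0.06 ]), 0.67)]
tape_roll [(array([ 0.722, -0.254,  0.019]), 0.78), (array([ 0.586, -0.25 ,  0.012]), 0.23)]
vial_3 [(array([ 0.665, -0.05 ,  0.049]), 0.56)]
side [ 0.5818 -0.8894  0.4772] [63.478  -0.9368 -2.3511] 483.367317283513 [0.0034 0.     0.     0.     0.    ]
pack [(array([ 0.526
[... 433 characters left out ...]
_bottle [(array([ 0.691, -0.171,  0.053]), 0.73)]
tape_roll [(array([ 0.727, -0.269,  0.016]), 0.8), (array([ 0.528, -0.098,  0.073]), 0.66)]
vial_3 [(array([ 0.663, -0.054,  0.031]), 0.52)]
{'clock': 1.3, 'joint_positions': array([-51.9324,  22.0433,   0.4544,  -0.0003, -68.4118, -14.8156]), 'qvel': array([ 0.0378, -0.0581, -0.0304, -0.0345, -0.0341,  0.115 ]), 'joint_torque': array([ -0.0012, -39.047 ,  18.7622,   4.2245,   0.0155,  -0.    ]), 'position': array([ 0.2467, -0.5742,  0.2225]), 'tool_rot': array([ 179.9992,    0.0001, -156.7481]), 'force': array([ 0.1124, -0.1032, -0.682 ]), 'wrist_torque': array([ 0.0037, -0.0148, -0.0008]), 'finger_force': 0.0, 'opening': 1.0039323107264173}
```

Run:
```python
import cv2,numpy as np
a=cv2.imread("pics/top0.png")[150:350,180:430]; cv2.imwrite("pics/topc.png",cv2.resize(a,None,fx=3,fy=3,interpolation=cv2.INTER_CUBIC)[:600,:800])
```

```text
(no output)
```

View pics/topc.png

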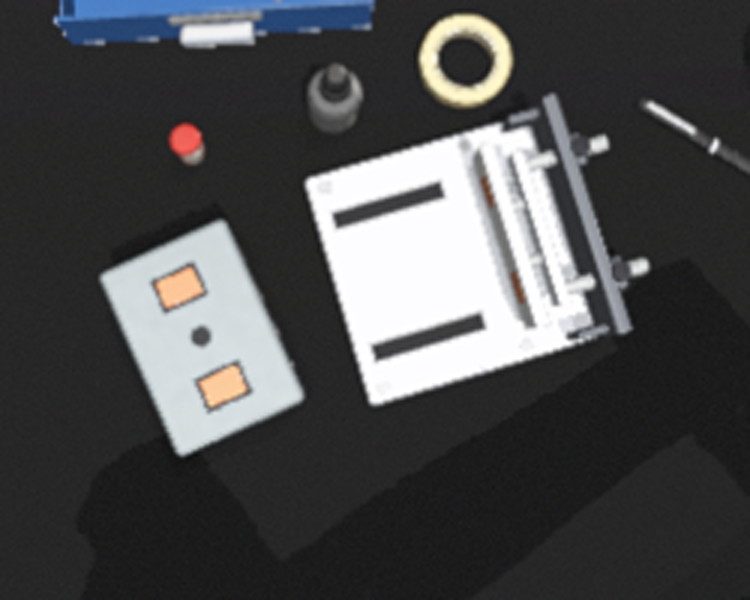

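View pics/side0.png

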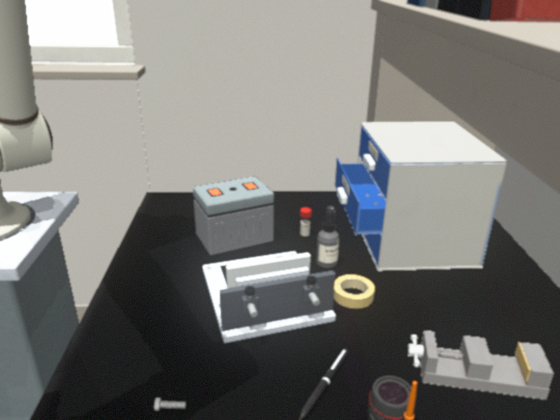

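The top crop shows the pack's top corners at about (102,274), (222,219), (303,399) and (180,456), and the cradle's front corners at (306,180) and (371,404). The fence is at the far right. The side view shows the same layout with nothing in the way behind the pack.

```bash
cat >> h.py <<'E'
O=np.array([0.,0,0]);CX=O;CY=O
try:
    _d=np.load("c.npz");O,CX,CY=_d["O"],_d["CX"],_d["CY"]
except Exception: pass
def W(x,y,z): return O+CX*x+CY*y+np.array([0,0,z])   # cradle -> world
def C(p): q=np.array(p)-O; return np.array([q@CX,q@CY,q[2]])
def rot(tilt=45):   # tool z = fwd*sin + down*cos, tool y along cradle y
    t=np.radians(tilt); z=CX*np.sin(t)-np.array([0,0,np.cos(t)]); out=[]
    for s in(1,-1):
        y=CY*s; x=np.cross(y,z); out.append(R.from_matrix(np.c_[x,y,z]).as_euler('xyz',degrees=True))
    return out
E
python3 - <<'E'
import h; from h import *
np.set_printoptions(precision=4,suppress=True)
f=env.grab_frame("top"); g=lambda a:np.array(a,float)/3+[180,150]
a,b=onz(f,g([[306,180],[371,404]]),.012); print("front",a,b,np.linalg.norm(a-b))
CY=(a-b)/np.linalg.norm(a-b); CX=np.cross(CY,[0,0,1]); O=(a+b)/2; O[2]=0
P=onz(f,g([[102,274],[222,219],[303,399],[180,456]]),.105); 
np.savez("c.npz",O=O,CX=CX,CY=CY); h.O,h.CX,h.CY=O,CX,CY
print(O,CX,CY); print("pack corners in cradle",[C(p) for p in P], C(P.mean(0)))
e=P[1]-P[2]; print("yaw rel",np.cross(CY,e)[2]/np.linalg.norm(e), np.linalg.norm(e), np.linalg.norm(P[0]-P[1]))
B=onz(f,g([[485,150],[535,318]]),.083); print("bar?",[C(q) for q in B])
for r in rot():
    print(r,[env.inverse_kinematics(W(x,y,z),r) for x,y,z in((-.2,0,.15),(-.16,0,.018),(-.02,0,.15))])
E
```

```text
front [ 0.6387 -0.1338  0.012 ] [ 0.4753 -0.177   0.012 ] 0.16905271234809674
[ 0.557  -0.1554  0.    ] [ 0.2561 -0.9667  0.    ] [0.9667 0.2561 0.    ]
pack corners in cradle [array([-0.149 ,  0.0489,  0.105 ]), array([-0.0636,  0.0621,  0.105 ]), array([-0.0447, -0.0649,  0.105 ]), array([-0.1308, -0.0782,  0.105 ])] [-0.097 -0.008  0.105]
yaw rel 0.14718784230189824 0.12845653665318674 0.08634803119967326
bar? [array([0.1202, 0.0609, 0.083 ]), array([ 0.119 , -0.0573,  0.083 ])]
[180.      45.     104.8387] [array([ 41.1948,  21.1986, -41.2601,  46.3086, -61.1955, 118.218 ]), array([ 31.4116,  32.7071, -50.4473,  67.2255, -47.3105,  98.9415]), array([ 15.447 ,  19.8295, -46.1647,  67.3858, -49.9923, 122.0803])]
[180.     -45.     -75.1613] [array([ 41.1948,  21.1986, -41.2601,  46.3086, -61.1955, -61.782 ]), array([ 31.4116,  32.7071, -50.4473,  67.2255, -47.3105, -81.0585]), array([ 15.447 ,  19.8295, -46.1647,  67.3858, -49.9923, -57.9197])]
```

Run:
```python
from h import *
np.set_printoptions(precision=4,suppress=True)
r=rot()[1]; Y=-.012
p=env.read_state()["position"]
env.move_straight([.33,-.45,.33],rate=.3)
env.goto(W(-.2,Y,.22),r)
env.move_straight(W(-.185,Y,.018),rate=.15)
env.dwell(.2); s0=env.read_state(); print(s0["clock"],C(s0["position"]),s0["force"])
hit=env.move_straight(W(-.105,Y,.018),rate=.025,force_limit=13)
s=env.read_state(); F=s["force"]-s0["force"]; print(hit,s["clock"],C(s["position"]),F@CX,F@CY,F[2],s["wrist_torque"])
env.dwell(.3); s=env.read_state(); F=s["force"]-s0["force"]; print(F@CX,F@CY,F[2],C(s["position"]))
f=env.grab_frame("top"); cv2.imwrite("pics/t1.png",cv2.resize(f["image"][130:330,150:416],None,fx=3,fy=3))
```

```text
5.75 [-0.1853 -0.0117  0.0185] [0.4493 0.3106 0.5789]
False 9.1 [-0.105 -0.012  0.018] -2.95743576624374 0.3567886977463541 -0.2795425669487982 [ 2.0531  0.6654 -0.0635]
-2.9188424024404123 -0.7786962924438552 -0.7811763328494543 [-0.105 -0.012  0.018]
```

View pics/t1.png

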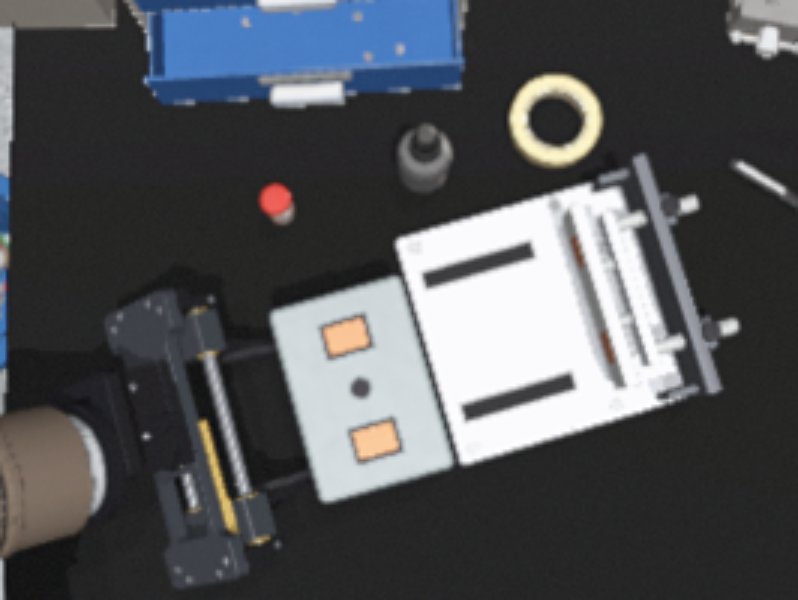

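The pack is now nearly square, with its front face close to the kerb (crop corners about (270,312), (402,276), (452,468), (323,502)). Next I'll press it against the edge.

Run:
```python
from h import *
np.set_printoptions(precision=4,suppress=True)
f=env.grab_frame("top"); P=onz(f,np.array([[270,312],[402,276],[452,468],[323,502]])/3+[150,130],.105)
e=P[1]-P[2]; e/=np.linalg.norm(e); print("centre",C(P.mean(0)),"yaw",np.cross(CY,e)[2])
F0=np.array([.4493,.3106,.5789])
for k in range(4):
    hit=env.move_straight(W(-.08,-.012,.018),rate=.012,force_limit=[10.5,3,3,3][k])
    env.dwell(.3); s=env.read_state(); F=-(s["force"]-F0)@CX; print(hit,s["clock"],C(s["position"]),F,(s["force"]-F0)@CY)
    if F>13.5 or not hit: break
f=env.grab_frame("top"); cv2.imwrite("pics/t2.png",cv2.resize(f["image"][130:330,150:416],None,fx=3,fy=3))
```

```text
centre [-0.0519 -0.0159  0.105 ] yaw -0.027125642758222296
True 10.7667 [-0.0979 -0.0116  0.017 ] 1.3729818658044561 -1.1961723252376086
True 11.4417 [-0.0981 -0.0115  0.0164] 1.3999515394397737 0.029669689207972447
True 12.1167 [-0.0982 -0.0114  0.0159] 1.3682267059719957 0.009280094274534885
True 12.7917 [-0.0981 -0.0113  0.0154] 2.002291269199769 -0.4477421421385402
```

View pics/t2.png

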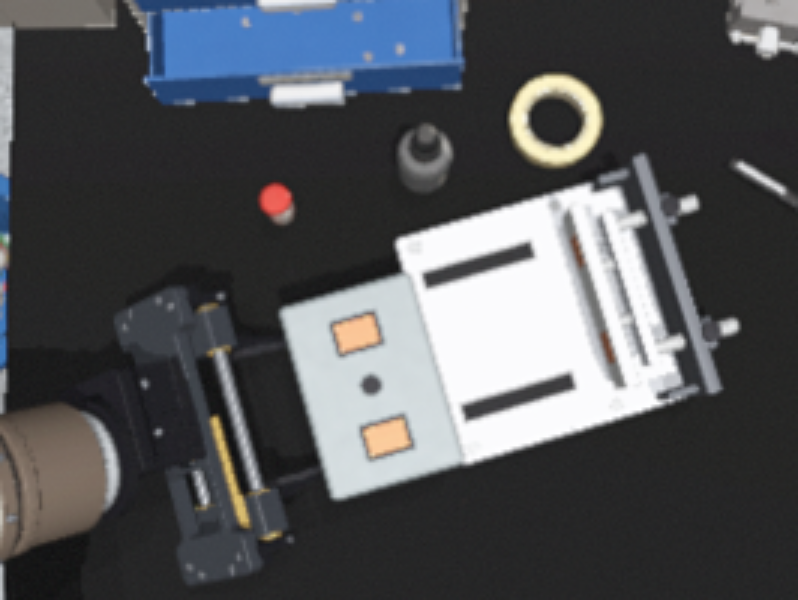

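The force-limited stop relaxes the press, so I'll use small position increments that hold the load.

```bash
cat >> h.py <<'E'
F0=np.array([.4493,.3106,.5789])
def fx(): return -(env.read_state()["force"]-F0)@CX
def press(x,y,z,goal,step=.0007,n=14,rate=.012,guard=16):
    for k in range(n):
        x+=step; h=env.move_straight(W(x,y,z),rate=rate,force_limit=guard); a=fx(); env.dwell(.05); b=fx()
        c=C(env.read_state()["position"]); print(round(x,4),h,round(a,1),round(b,1),c)
        if b>goal: break
    return x
E
python3 - <<'E'
from h import *
np.set_printoptions(precision=4,suppress=True)
press(-.0985,-.0115,.017,14)
env.dwell(.35); s=env.read_state(); print(fx(),s["clock"],(s["force"]-F0))
E
```

```text
-0.0978 False 1.5 0.8 [-0.098  -0.0116  0.0167]
-0.0971 False 4.6 5.0 [-0.0976 -0.0115  0.0166]
-0.0964 False 8.1 8.2 [-0.0974 -0.0114  0.0166]
-0.0957 False 11.3 11.1 [-0.0972 -0.0114  0.0164]
-0.095 False 14.9 14.3 [-0.0971 -0.0114  0.0164]
14.039467216249992 14.725 [-8.3738 12.3053  3.7744]
```

Run:
```python
from h import *
np.set_printoptions(precision=4,suppress=True)
x=press(-.095,-.0115,.017,16.5,n=2); env.dwell(.5); print("press",fx(),np.linalg.norm(env.read_state()["force"]-F0))
Y=-.0115
env.move_straight(W(-.115,Y,.017),rate=.04)
env.move_straight(W(-.115,Y,.074),rate=.1)
env.dwell(.1); b0=fx(); print("free",b0)
env.move_straight(W(-.099,Y,.074),rate=.03,force_limit=8)
for th in np.radians(np.arange(0,56,4)):
    c,s=np.cos(th),np.sin(th)
    q=np.array([-.0905*c+.068*s,.012+.0905*s+.068*c])-.0067+.0025*np.array([c,-s])
    h=env.move_straight(W(q[0],Y,q[1]),rate=.04,force_limit=14)
    st=env.read_state(); F=st["force"]-F0; print(round(np.degrees(th)),h,np.round(q,4),C(st["position"]),round(np.linalg.norm(F),1),round(fx(),1))
    if h: break
f=env.grab_frame("side"); cv2.imwrite("pics/s3.png",f["image"][120:380,80:440]); print(env.read_state()["clock"])
```

```text
-0.0943 False 19.4 18.7 [-0.0969 -0.0113  0.0164]
press 17.933766641194858 19.70724195357462
free 0.23406479442952594
0 True [-0.0947  0.0733] [-0.0966 -0.0102  0.0731] 9.2 7.8
17.95
```

View pics/s3.png

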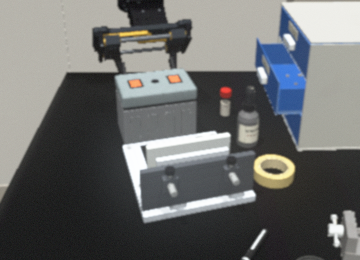

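The pack is still upright. My first step was almost purely forward, so friction at the fingertips resisted the tipping. I'll follow the arc (up and forward) from here.

Run:
```python
from h import *
np.set_printoptions(precision=4,suppress=True)
Y=-.0115
for d in np.arange(2,58,3):
    th=np.radians(d); c,s=np.cos(th),np.sin(th); L=.001+.00004*d
    q=np.array([-.0905*c+.068*s,.012+.0905*s+.068*c])-.0067+L*np.array([c,-s])
    h=env.move_straight(W(q[0],Y,q[1]),rate=.03,force_limit=14)
    st=env.read_state(); F=st["force"]-F0; print(d,h,np.round(q,4),C(st["position"]),round(np.linalg.norm(F),1),round(fx(),1),round(F[2],1))
    if h or np.linalg.norm(F)>18: break
f=env.grab_frame("side"); cv2.imwrite("pics/s4.png",f["image"][120:380,80:440]); print(env.read_state()["clock"])
```

```text
2 False [-0.0937  0.0764] [-0.0945 -0.0106  0.0763] 3.4 3.4 0.0
5 False [-0.0897  0.0808] [-0.0901 -0.0107  0.081 ] 5.5 5.2 -0.5
8 False [-0.0855  0.085 ] [-0.0858 -0.0109  0.0852] 5.4 4.9 0.5
11 False [-0.0811  0.089 ] [-0.0813 -0.0112  0.0892] 4.4 3.7 2.0
14 False [-0.0765  0.0928] [-0.0766 -0.0115  0.0928] 5.2 4.3 2.6
17 False [-0.0718  0.0963] [-0.0717 -0.0117  0.0962] 4.3 3.7 1.4
20 False [-0.0668  0.0995] [-0.0666 -0.0119  0.0994] 3.5 3.4 0.8
23 False [-0.0617  0.1025] [-0.0613 -0.012   0.1024] 2.7 2.7 0.6
26 False [-0.0564  0.1052] [-0.056  -0.012   0.1051] 1.3 1.1 -0.2
29 False [-0.051   0.1076] [-0.0507 -0.0119  0.1076] 0.6 0.6 -0.1
32 False [-0.0455  0.1097] [-0.0452 -0.0117  0.1098] 1.9 1.4 -1.0
35 False [-0.0399  0.1115] [-0.0396 -0.0115  0.1116] 0.9 0.4 -0.7
38 False [-0.0342  0.1131] [-0.0339 -0.0115  0.1132] 1.6 -0.5 -1.3
41 False [-0.0284  0.1143] [-0.0282 -0.0116  0.1143] 1.4 0.7 0.1
44 False [-0.0226  0.1152] [-0.0224 -0.0116  0.1151] 1.1 -1.0 -0.5
47 False [-0.0167  0.1158] [-0.0165 -0.0116  0.1157] 1.7 -0.7 -1.5
50 False [-0.0109  0.116 ] [-0.0106 -0.0116  0.116 ] 2.1 -0.5 -1.7
53 False [-0.005  0.116] [-0.0047 -0.0116  0.116 ] 0.8 0.1 -0.8
56 False [0.0009 0.1157] [ 0.0011 -0.0116  0.1156] 1.0 -0.4 -1.0
24.5667
```

View pics/s4.png

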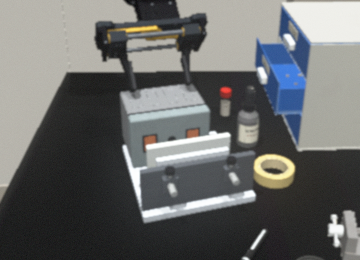

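The pack lies on its side on the cradle, terminals facing the bar. Next I'll go round behind it and push it in.

Run:
```python
from h import *
np.set_printoptions(precision=4,suppress=True)
Y=-.014
env.move_straight(W(-.07,Y,.15),rate=.15)
env.move_straight(W(-.07,Y,.043),rate=.12)
env.dwell(.15); print("free",fx())
h=env.move_straight(W(.035,Y,.043),rate=.025,force_limit=12.5)
env.dwell(.2);st=env.read_state(); c=C(st["position"]); print(h,c,st["force"]-F0,fx(),st["clock"])
f=env.grab_frame("top"); cv2.imwrite("pics/t5.png",cv2.resize(f["image"][130:330,150:416],None,fx=3,fy=3))
```

```text
free -0.15765977458269376
True [ 0.006  -0.0134  0.0423] [-2.4862  3.1777  2.339 ] 3.7084786175554116 29.3917
```

View pics/t5.png

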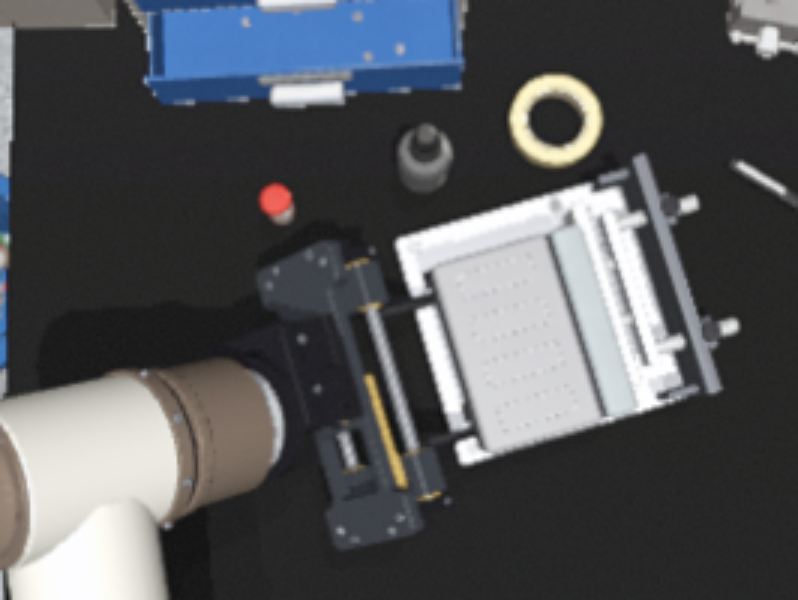

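The pack is square and touching the bar (front edge from about (550,237) to (640,412), TCP x matches the bar seen earlier). I'll press firmly now.

Run:
```python
from h import *
np.set_printoptions(precision=4,suppress=True)
f=env.grab_frame("top"); P=onz(f,np.array([[432,272],[550,237],[635,412],[488,455]])/3+[150,130],.102)
print([C(p) for p in P])
x=press(.006,-.0135,.0425,16.3,n=12,step=.0006,guard=12)
env.dwell(.5); st=env.read_state(); print("hold",fx(),np.linalg.norm(st["force"]-F0),C(st["position"]),st["clock"])
```

```text
[array([0.0136, 0.0451, 0.102 ]), array([0.0954, 0.0459, 0.102 ]), array([ 0.1153, -0.0799,  0.102 ]), array([ 0.0151, -0.0796,  0.102 ])]
0.0066 False 7.1 6.7 [ 0.0061 -0.0134  0.0422]
0.0072 False 8.8 8.7 [ 0.0062 -0.0134  0.0422]
0.0078 False 11.3 12.1 [ 0.0064 -0.0134  0.0421]
0.0084 False 13.7 13.2 [ 0.0066 -0.0133  0.0421]
0.009 False 16.8 15.4 [ 0.0068 -0.0133  0.042 ]
0.0096 False 17.7 18.3 [ 0.0071 -0.0133  0.042 ]
hold 17.240347042559026 20.119031912917574 [ 0.0071 -0.0134  0.042 ] 31.7917
```

Run:
```python
from h import *
np.set_printoptions(precision=4,suppress=True)
env.move_straight(W(.004,-.0135,.0425),rate=.006)
env.move_straight(W(-.06,-.0135,.0425),rate=.06)
env.move_straight(W(-.12,-.0135,.15),rate=.15); env.dwell(.3)
f=env.grab_frame("top"); cv2.imwrite("pics/t6.png",cv2.resize(f["image"][130:330,150:416],None,fx=3,fy=3)); print(env.read_state()["clock"])
```

```text
35.4083
```

View pics/t6.png

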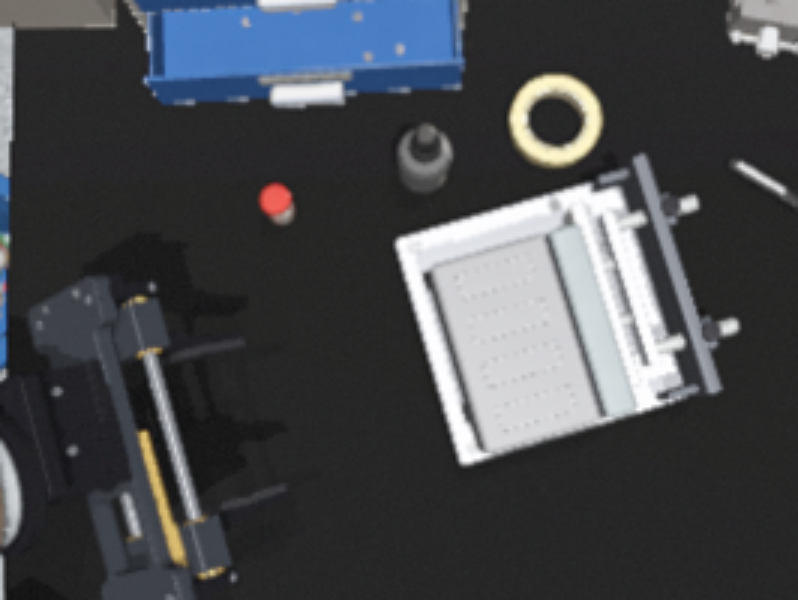

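The pack lies flat and square against the bar. The hand is clear and the bystanders haven't moved, so I'm handing the job in.

```bash
python3 -c "
from workcell import env
print(env.close_job())"
```

```text
the job is handed in; nothing more can be done
None
```

The job is handed in, though no verdict came back: the pack was pressed on the kerb (about 18 N push), tipped, pressed on the contact bar (about 17 N) and released, lying square against the bar about 17 mm off the middle line. The highest force I measured was about 20 N, and the bottle, tape roll and vial look unmoved.

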